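Clear the jammed feed track of the measuring microscope

ROBOT

A 7-joint arm with a two-finger parallel gripper is mounted at the origin on the work surface. World frame = base frame: x ahead of the robot, y to its left, z up, the work surface at z = 0. Lengths are in m, angles in rad, forces in N, time in s.
With the tool pointing down it reaches from about 0.4 to 0.875 m from the base axis. Payload 6.5 kg.
Tool frame: the origin (TCP) lies midway between the tips of the shut fingers; the grasp point (between the pads) lies arm.hold_point_z behind it (arm.hold_point_z is the distance from the TCP to the grasp point, in m); z points along the fingers, y is the line along which they close (so a half turn about z gives the same grasp; the last joint's range is limited). The gripper opens to 85 mm and grips with 20 to 120 N. Pads are 22 mm wide; open, the fingers measure 114 mm over their backs; the gripper's body (76 mm by 85 mm) begins 54 mm behind the grasp point. The pads swing forward as they close: fully open they stand 13 mm farther back than shut.
Start: joints at [-1.314, 0.536, -0.004, 1.538, 0.003, 1.067, -0.071], TCP at [0.206, 0.616, 0.231] pointing down, gripper open.
Joint ranges: [-2.7, 2.7], [-0.37, 2.16], [-1.27, 1.26], [0.24, 2.4], [-1.31, 4.45], [0.19, 1.91], [-2.76, 2.76]. Speed limits (rad/s): [2.39, 2.39, 3.14, 3.14, 3.14, 3.14, 3.14].

INTERFACE

Orientations are given as a unit quaternion [x, y, z, w].
In Python, from bench import status, viewer, close_job, arm gives the robot as it stands.
- The arm moves only by the tool carry_out, never from a script. Its argument "moves" is a list that holds one entry, the list of rows, each a list of 4 numbers: the shift along the tool's x, y, z in m, then the turn about the tool's z in rad. A call has exactly 8 rows; each row is the pose to reach, as a shift and turn from the pose commanded when the call began, along the tool's axes at that moment; what a row does not reach only later rows make up. A row lasts 1/10 s, in which the tool goes at most 50 mm and 8.59 degrees, less where a joint would pass 70% of its speed; a pose out of reach is approached as far as the arm can. A call with a gripper value outside its range is refused whole. "jaw" is the opening in per cent of the stroke, from 0 (shut) to 100 (fully open), set as the call begins (left out, the last holds). The fingers move at their own pace and stop on an object; "newtons" is the grip in N (left out, the last holds). Time passes only in rows, so rows that repeat a pose let the fingers close, or fill a call up. It gives the time, the measured TCP pose, the force, the opening and the grip force at its end, in the units of the state.
- status.observe(): the state, without advancing time (a new reading comes with each control period).
- viewer.camera(name): name is "scene" or "top"; returns (picture, depth): 384x512x3 uint8, blue, green, red; 384x512 float32, m along the optical axis (not along the pixel's ray), 0 where there is no reading.
- viewer.camera_model(name): a dict with "K" (3x3 intrinsics, pixels), "k1" (the pictures are not rectified: a ray, as slopes to the right and down, at radius r is drawn at 1 + k1 r^2 times it, then the intrinsics apply), "R" (3x3) and "t" (3): a world point X has camera coordinates R X + t. Camera axes: x right, y down, z forward; pixel columns grow to the right and rows downward; lengths in m; the calibration is good to about 2 mm. A picture is of the moment at which its call begins. camera_model takes no time and is no camera call.
- close_job(): hands the job in; it is judged then, once.
The state is a dict: "time": time; "joint_pos": joint angles; "qvel": joint speeds; "joint_torque": joint torques, N m; "tool_pos": TCP position; "tcp_rot": TCP orientation; "force": force on the tool from outside, world axes, zero at the start; "torque": the same for the moment, N m; "finger_gap": finger opening in m; "finger_force": force on a finger pad.
Only numpy, scipy, OpenCV 4.12 (cv2) and the standard library are available. Lean on these libraries where they do the work, as an engineer would, in place of code of your own. Each camera call takes 0.05 s, during which the arm holds its last target. There are 200 camera calls.

TASK

The flanged bush has jammed at the near end of the feed track, held down by the track's two lips, with a round pin and a square pin queued behind it. Stand both pins on the shallow parking tray, then slide the bush back along the track to the far end where there are no lips, lift it out there and stand it in the middle of the stage's glass disc. Once it stands there, put both pins back in the track, upright, each at the place where it stood at the start (within about a centimetre), without disturbing the ring gauge, the objective or the wooden case.

Things in the scene. Friction and masses are not known exactly. Their poses are not given: they have to be found in the camera images.
- track: Fixed feed track: blue and grey channel 240 x 72 x 42 mm. Origin: centre of its underside, on the table; x along it from near end (bush) to far end, y across. Channel floor level, 30 mm above the origin, 60 mm wide. Two steel lips overhang it for x = -120 to +30 mm, leaving a 38 mm slot; undersides 8.5, tops 12 mm above the floor. Walls and stops end there too: fingers stay above.
- track_exit (a point): Middle of the lip-free far end of the channel, on the channel floor, at x = 69 mm of the track; axes as the track's. The lips end 39 mm before it and the far stop stands 39 mm beyond it. Only here can the bush be lifted out, its axis within 12 mm of this point along the channel.
- bush_mid (a point): Flanged bush, steel, loose, 0.3 kg, 70 mm tall: round shank 26 mm in diameter, dark bore in its top, on a round base flange 52 mm across, 5 mm thick. Point: on its axis, half-way up (35 mm). Starts in the channel at about x = -83 mm of the track, flange under the lips with 3.5 mm vertical and 4 mm sideways play; slides easily along the polished channel when moved by its shank.
- round_pin_mid (a point): Round pin, steel, loose, 0.28 kg: plain upright cylinder 30 mm in diameter, 70 mm tall, no flange. Point: on its axis, half-way up. Starts standing on the channel floor behind the bush, ahead of or behind the square pin; lifts straight up anywhere in the channel.
- square_pin_mid (a point): Square pin, steel, loose, 0.3 kg: upright square bar 28 x 28 mm, 70 mm tall, no flange. Point: its centre, half-way up; x and y square to its faces, which start within 0.06 rad of the track's axes. Starts standing on the channel floor, ahead of or behind the round pin; lifts straight up anywhere, and goes back between the lips only with its faces nearly along the channel.
- tray_in (a point): The parking tray, fixed: a shallow grey tray 170 x 130 mm with a rim 4 mm thick and 12 mm tall. Point: centre of its inner floor, 4 mm above the table; x along its 170 mm side, y along its 130 mm side.
- stage_glass (a point): The microscope's loading stage, fixed: an aluminium plate 150 x 130 mm on a black base, with a greenish glass disc 84 mm in diameter in its middle. Point: centre of the glass's top face, 46 mm above the table, 2 mm above the plate; z up.
- ring_gauge_mid (a point): Bystander: a loose steel ring 54 mm in diameter, 18 mm tall, lying flat near the right-hand side. Point: its centre.
- objective_mid (a point): Bystander: a loose black microscope objective standing upright, 42 mm in diameter, 55 mm tall. Point: its axis, half-way up.
- gauge_case_mid (a point): Bystander: a loose dark wooden case 50 x 75 x 28 mm. Point: its centre.
Things that resemble listed ones, but are neither listed nor needed, are in the scene too. Of the things like the part that bears stage_glass, leave any that is orange; of the rest the smaller one is meant.

How it is judged:
By the outcome, as a careful person would: the job done as asked, in the order asked, and still so for the second after the job is handed in, with the robot touching nothing.
It also fails if it takes over 112 s, if anything falls off the work surface, if the arm or the gripper's body presses on something with over 40 N, if the wrist force passes 120 N, or if a joint passes its speed limit or range.

## Working session

There is one attempt and no reset: what is moved stays moved. The work goes in short steps, Python scripts to look and compute and a tool call to move; the robot and the scene stay as the last step left them, time stands still between calls to the robot, and variables do not carry over. Pictures are saved under pics/ and viewed, at most 14 in all, crops included, and the job is handed in when it is done.

Besides the shell and the picture viewer there is one more tool, called after ">>>" as name([rows], argument=value, ...), one row to a line, values as JSON. carry_out: Moves the arm, as the interface text tells. Its arguments: {"type":"object","properties":{"moves":{"type":"array","items":{"type":"array","items":{"type":"array","items":{"type":"number"}}}},"jaw":{"type":"number"},"newtons":{"type":"number"}},"required":["moves"]}

```bash
mkdir -p pics; ls
cat > h.py <<'E'
import numpy as np,cv2
from bench import status,viewer,arm
def grab(n):
    p,d=viewer.camera(n); np.savez('/tmp/%s.npz'%n,p=p,d=d); return p,d
def cloud(n,d):
    m=viewer.camera_model(n);K=np.array(m['K']);R=np.array(m['R']);t=np.array(m['t'])
    v,u=np.mgrid[0:d.shape[0],0:d.shape[1]]
    xd=(u-K[0,2])/K[0,0];yd=(v-K[1,2])/K[1,1];x,y=xd.copy(),yd.copy()
    for _ in range(20):
        s=1+m['k1']*(x*x+y*y);x=xd/s;y=yd/s
    return (np.stack([x*d,y*d,d],-1)-t)@R
def load(n):
    z=np.load('/tmp/%s.npz'%n);return z['p'],z['d'],cloud(n,z['d'])
E
python3 - <<'E'
from h import *
for n in('top','scene'):
    p,d=grab(n);cv2.imwrite('pics/%s0.png'%n,cv2.resize(p,(800,600),interpolation=cv2.INTER_CUBIC))
    m=viewer.camera_model(n);print(m)
s=status.observe();print(s,arm.hold_point_z)
E
```

```text
pics
{'K': array([[351.04789371,   0.        , 251.62391175],
       [  0.        , 351.04789371, 181.86561212],
       [  0.        ,   0.        ,   1.        ]]), 'k1': -0.02940391612919156, 'R': array([[-0.00823642, -0.9996315 ,  0.02586552],
       [-0.99340152,  0.0052206 , -0.11456944],
       [ 0.11439219, -0.02663849, -0.99307846]]), 't': array([-0.085856  ,  0.50868622,  1.03404922])}
{'K': array([[376.11493192,   0.        , 250.25689546],
       [  0.        , 376.11493192, 191.14747145],
       [  0.        ,   0.        ,   1.        ]]), 'k1': 0.025747487243756216, 'R': array([[-0.82520886,  0.564798  ,  0.00579283],
       [ 0.4516108 ,  0.66592478, -0.59379448],
       [-0.33923152, -0.48738836, -0.8045959 ]]), 't': array([ 0.42836385, -0.12411155,  1.11083477])}
{'time': 0.1, 'joint_pos': array([-1.31420266,  0.53710051, -0.00440162,  1.53871784,  0.00259703,
        1.06730014, -0.07118603]), 'qvel': array([ 4.46218970e-05, -2.01296773e-03,  1.19019550e-03, -1.77250466e-04,
       -5.24884837e-04,  1.09254957e-03,  1.28001916e-03]), 'joint_torque': array([ 1.74791167e-03, -5.84564388e+01,  1.05147019e+00, -2.59773642e+01,
        1.26072153e-02,  4.59266827e-03,  1.56510112e-05]), 'tool_pos': array([0.2060524 , 0.61590692, 0.23051652]), 'tcp_rot': array([ 1.60671176e-01,  9.87007698e-01, -7.57932667e-04, -5.81146032e-05]), 'force': array([-0.06013861,  0.82714684,  1.17666149]), 'torque': array([-0.01104625, -0.01483192, -0.00645753]), 'finger_force': 0.0, 'finger_gap': 0.08536724046253151} 0.0187
```

View pics/top0.png

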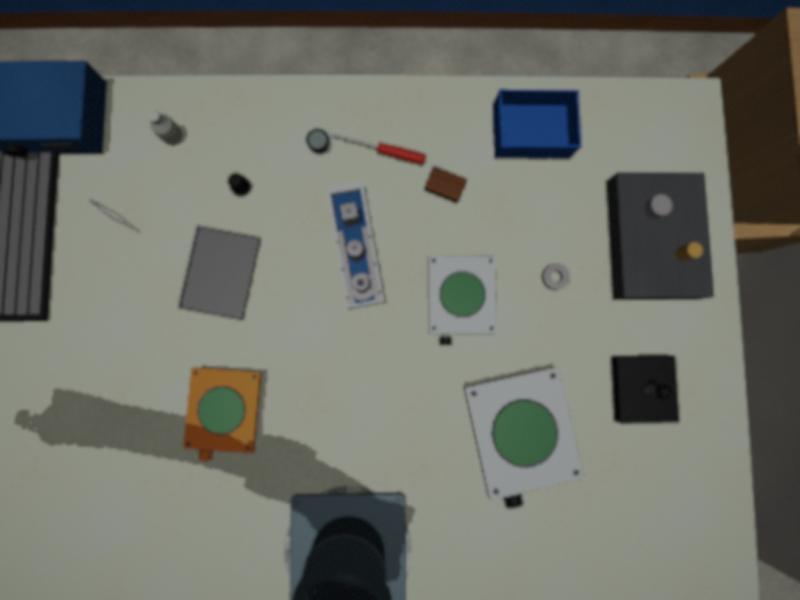

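View pics/scene0.png

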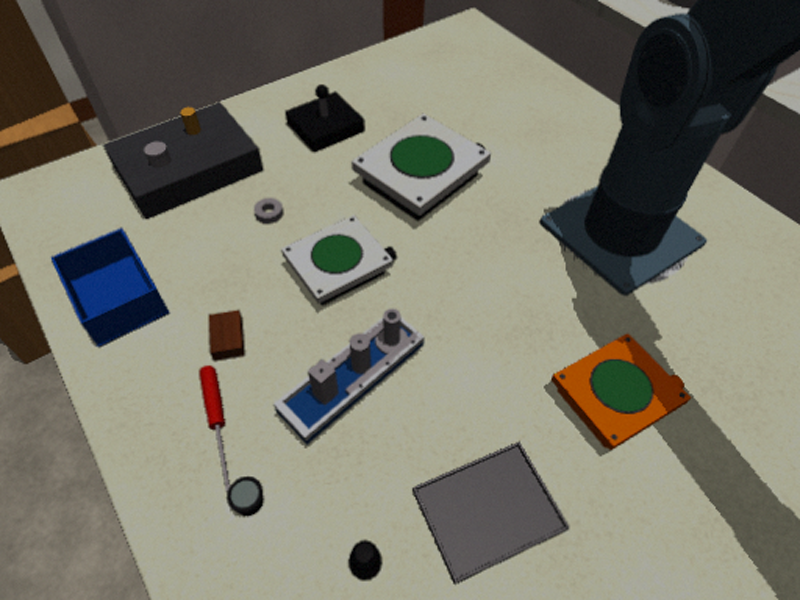

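The top view shows three stages: small white (462,295), large white (525,432) and orange (222,410), all in 800x600 pixels. Orange is excluded and the smaller white one fits 150x130 mm. The track is at (357,245), with the square pin at the far end (348,212), the round pin in the middle (355,248) and the bush near (361,283). The grey tray is at (220,272).

```bash
cat >> h.py <<'E'
def world2tool(target,yaw_y=None,s=None):
    "target TCP xyz (world), angle of tool y in world -> row numbers"
    from scipy.spatial.transform import Rotation as Ro
    s=s or status.observe();R=Ro.from_quat(s['tcp_rot']).as_matrix()
    d=R.T@(np.array(target)-s['tool_pos']);cur=np.arctan2(R[1,1],R[0,1])
    turn=0 if yaw_y is None else -((yaw_y-cur+np.pi/2)%np.pi-np.pi/2)
    return np.round(np.r_[d,turn],4),np.round(s['tool_pos'],4),round(np.degrees(cur),1)
E
cat > meas.py <<'E'
from h import *
def blobs(n,lo,hi,box,mn=20):
    p,d,X=load(n)
    m=(d>0)&(X[...,2]>lo)&(X[...,2]<hi)&(X[...,0]>box[0])&(X[...,0]<box[1])&(X[...,1]>box[2])&(X[...,1]<box[3])
    k,l,st,c=cv2.connectedComponentsWithStats(m.astype(np.uint8))
    for i in range(1,k):
        if st[i,4]>=mn:
            q=X[l==i];r=cv2.minAreaRect((q[:,:2]*1000).astype(np.float32))
            print(n,c[i].round(1),st[i,4],'med',np.median(q,0).round(4),'rect',np.round(r[0],1),np.round(r[1],1),round(r[2],1))
if __name__=='__main__':
    box=(.4,.95,-.35,.45)
    for n in('top','scene'):
        print('pins');blobs(n,.085,.115,box)
        print('stage');blobs(n,.038,.054,box,200)
        print('tracklip/any');blobs(n,.034,.05,box,100)
        print('low');blobs(n,.008,.03,box,40)
    p,d,X=load('top');
    h=cv2.cvtColor(p,cv2.COLOR_BGR2HSV);g=(h[...,0]>50)&(h[...,0]<75)&(h[...,1]>110)&(d>0)
    k,l,st,c=cv2.connectedComponentsWithStats(g.astype(np.uint8))
    for i in range(1,k):
        if st[i,4]>100:q=X[l==i];print('green',c[i].round(1),st[i,2:],q.mean(0).round(4),np.ptp(q,0).round(3))
    g=p[150:220,100:180];Xg=X[140:210,112:170]
    cv2.imwrite('pics/crop.png',cv2.resize(p[110:225,105:330],(800,409),interpolation=cv2.INTER_CUBIC))
    # tray: dark grey pixels
    v=p.astype(int);m=((v.max(2)<130)&(np.ptp(v,2)<25)).astype(np.uint8)[:,:]
    k,l,st,c=cv2.connectedComponentsWithStats(m)
    for i in range(1,k):
        if 800<st[i,4]<6000:
            q=X[l==i];r=cv2.minAreaRect((q[:,:2]*1000).astype(np.float32));print('grey',c[i].round(),np.median(q,0).round(4),np.round(r[0],1),np.round(r[1],1),round(r[2],1))
E
python3 meas.py
```

```text
pins
top [98.4 74.7] 52 med [0.8195 0.3599 0.0986] rect [821.  360.2] [17.3 18.6] 75.6
top [222.9 134.7] 102 med [ 0.6365 -0.0062  0.0993] rect [638.9  -5.5] [28.8 27.8] 12.9
top [226.5 158.3] 89 med [ 0.5685 -0.0176  0.0998] rect [568.8 -16.3] [26.5 29.1] 86.8
top [230.4 180.4] 69 med [ 0.5053 -0.0264  0.0992] rect [504.4 -27.6] [23.9 24.1] 25.2
stage
top [227.2 160.1] 766 med [ 0.5645 -0.0093  0.042 ] rect [587.2 -13.7] [240.1  72.1] 9.8
top [295.1 187.8] 2145 med [ 0.4872 -0.2189  0.0444] rect [ 489.8 -220.6] [130.7 148.7] 89.4
tracklip/any
top [227.6 161.6] 863 med [ 0.558  -0.0152  0.0416] rect [587.2 -13.7] [240.1  72.1] 9.8
top [295.1 187.8] 2138 med [ 0.4873 -0.2185  0.0444] rect [ 489.8 -220.6] [130.7 148.7] 89.4
low
top [319.8  89.8] 90 med [ 0.7921 -0.2997  0.0184] rect [ 820.2 -303.9] [128.9  46.4] 23.1
top [111.2  88.4] 48 med [0.8045 0.3478 0.0193] rect [810.7 351.1] [17.  42.4] 43.1
top [249.7  96.3] 289 med [ 0.7779 -0.0929  0.0214] rect [789.5 -58.6] [199.1  22.8] 75.7
top [203.2  94.6] 52 med [0.7851 0.0602 0.0286] rect [786.6  62. ] [40.2 18.3] 87.9
top [284.5 117.
[... 1951 characters left out ...]
ct [595.4 -13.1] [38.8 45.6] 2.4
scene [136.5 262.8] 557 med [ 0.78   -0.0873  0.0219] rect [788.5 -55. ] [208.4  25.8] 75.7
scene [199.1 259.8] 248 med [0.6632 0.0015 0.0291] rect [650.2  -5.1] [73.8 56.1] 10.0
scene [313.2 327.7] 630 med [0.5386 0.2665 0.0119] rect [534.1 255.6] [130.9 171.1] 78.9
scene [160.1 322.2] 83 med [0.7979 0.0782 0.0282] rect [796.8  71.4] [43.2 24.7] 1.2
scene [234.6 364.1] 125 med [0.716  0.2316 0.0195] rect [710.8 223.6] [31.6 40.2] 71.6
grey [421. 151.] [ 0.5992 -0.5999  0.0594] [ 578.8 -402.7] [288.7 729.3] 7.8
grey [140. 174.] [0.5372 0.2545 0.0038] [512.1 123.6] [411.  175.1] 78.8
grey [412. 249.] [ 0.3037 -0.5706  0.0344] [ 307.4 -359.9] [602.4 140.1] 88.3
```

View pics/crop.png

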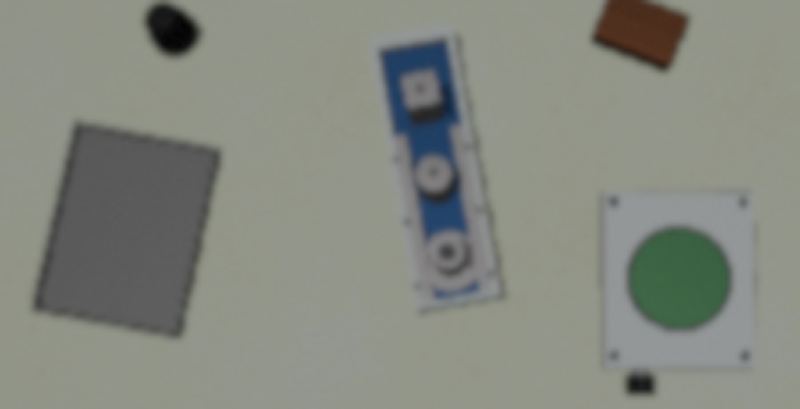

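The crop confirms it: the small white stage's disc is at crop (680,278), the tray is grey at crop (128,230), and the track holds square, round and bush in order from far to near. Sizes match (stage 131x149 mm, track 240x72 mm, tops at z=0.1). I average the two cameras:
- track (585,-13), yaw 9.7°
- square pin (637,-5), round pin (567,-15), bush (503,-26)
- tray (536,255), stage (487,-219.5)

>>> carry_out([
  [[-0.02,-0.015,0.002,-0.06],[-0.055,-0.041,0.005,-0.12],[-0.095,-0.071,0.01,-0.185],[-0.135,-0.1,0.015,-0.25],[-0.175,-0.13,0.02,-0.31],[-0.215,-0.16,0.025,-0.37],[-0.255,-0.19,0.03,-0.43],[-0.295,-0.22,0.03,-0.492]],
], jaw=85, newtons=40)

```text
time: 0.9
tool_pos: [0.4161, 0.3126, 0.2005]
tcp_rot: [-0.086, 0.996, -0.0, -0.001]
force: [1.6, 0.9, -0.1]
finger_gap: 0.0725
finger_force: 0.0
```

```bash
cat > g.py <<'E'
import sys;from h import *
a=[float(v) for v in sys.argv[1:]]
print(*world2tool(a[:3],np.radians(99.7)))
E
python3 g.py .637 -.005 .15
```

```text
[-0.1634 -0.3507  0.0506  0.0026] [0.4161 0.3126 0.2005] 99.8
```

>>> carry_out([
  [[-0.021,-0.045,0.006,0],[-0.042,-0.09,0.012,0],[-0.063,-0.135,0.018,0],[-0.084,-0.18,0.025,0],[-0.105,-0.225,0.03,0],[-0.126,-0.27,0.038,0],[-0.147,-0.315,0.045,0],[-0.164,-0.351,0.051,0.002]],
])

```text
time: 1.7
tool_pos: [0.6373, -0.0068, 0.1496]
tcp_rot: [-0.083, 0.997, -0.0, -0.0]
force: [0.9, 1.3, -0.1]
finger_gap: 0.0729
finger_force: 0.0
```

```bash
python3 g.py .637 -.005 .05
```

```text
[-0.      0.002   0.0996 -0.0039] [ 0.6373 -0.0068  0.1496] 99.5
```

>>> carry_out([
  [[0,0.001,0.015,0],[0,0.001,0.035,0],[0,0.001,0.055,0],[0,0.001,0.075,0],[0,0.001,0.09,0],[0,0.001,0.0995,0],[0,0.001,0.0995,0],[0,0.001,0.0995,0]],
])

```text
time: 2.5
tool_pos: [0.6368, -0.0025, 0.0513]
tcp_rot: [-0.084, 0.997, -0.0, 0.0]
force: [-0.3, 0.3, 0.2]
finger_gap: 0.0725
finger_force: 0.0
```

>>> carry_out([
  [[0,0,0,0],[0,0,0,0],[0,0,0,0],[0,0,0,0],[0,0,0,0],[0,0,0,0],[0,0,0,0],[0,0,0,0]],
], jaw=10, newtons=40)

```text
time: 3.3
tool_pos: [0.637, -0.0028, 0.0516]
tcp_rot: [-0.083, 0.997, -0.0, 0.001]
force: [-0.7, -1.4, 6.9]
finger_gap: 0.0278
finger_force: 40.2
```

```bash
python3 g.py .575 .247 .15
```

```text
[ 0.0195  0.2566 -0.0986 -0.0023] [ 0.637  -0.0028  0.0516] 99.6
```

>>> carry_out([
  [[0,0,-0.01,0],[0,0,-0.03,0],[0,0,-0.055,0],[0,0,-0.08,0],[0.001,0.02,-0.1,0],[0.004,0.06,-0.1,0],[0.007,0.1,-0.1,0],[0.01,0.14,-0.1,0]],
])

```text
time: 4.1
tool_pos: [0.6022, 0.1353, 0.151]
tcp_rot: [-0.083, 0.997, 0.0, -0.0]
force: [1.2, 0.5, -2.3]
finger_gap: 0.0274
finger_force: 39.8
```

```bash
python3 g.py .575 .247 .06
```

```text
[ 0.0082  0.1147  0.0911 -0.0024] [0.6022 0.1353 0.151 ] 99.6
```

>>> carry_out([
  [[0.003,0.04,0,0],[0.006,0.08,0,0],[0.008,0.11,0.005,0],[0.008,0.115,0.03,0],[0.008,0.115,0.06,0],[0.008,0.115,0.085,0],[0.008,0.115,0.105,0],[0.008,0.115,0.115,0]],
])

```text
time: 4.9
tool_pos: [0.5744, 0.2453, 0.0338]
tcp_rot: [-0.084, 0.996, -0.001, -0.002]
force: [-0.4, -0.4, -2.8]
finger_gap: 0.0275
finger_force: 39.8
```

>>> carry_out([
  [[0,0,0.003,0],[0,0,0.006,0],[0,0,0.008,0],[0,0,0.0095,0],[0,0,0.0095,0],[0,0,0.0095,0],[0,0,0.0095,0],[0,0,0.0095,0]],
])

```text
time: 5.7
tool_pos: [0.5763, 0.246, 0.0265]
tcp_rot: [-0.084, 0.997, 0.0, 0.0]
force: [-0.3, 0.4, -1.7]
finger_gap: 0.0276
finger_force: 39.8
```

```bash
python3 g.py .575 .247 .0256; python3 -c "
from h import *;s=status.observe();print(s['force'],s['finger_gap'])"
```

```text
[ 0.0011  0.0012  0.0009 -0.002 ] [0.5763 0.246  0.0265] 99.6
[-0.34668479  0.44611135 -1.69981327] 0.027608474147679373
```

>>> carry_out([
  [[0,0,0.0005,0],[0,0,0.001,0],[0,0,0.001,0],[0,0,0.001,0],[0,0,0.001,0],[0,0,0.001,0],[0,0,0.001,0],[0,0,0.001,0]],
])

```text
time: 6.5
tool_pos: [0.5763, 0.2459, 0.0256]
tcp_rot: [-0.084, 0.997, 0.0, 0.0]
force: [-2.9, -0.4, 6.6]
finger_gap: 0.0272
finger_force: 40.6
```

>>> carry_out([
  [[0,0,0,0],[0,0,0,0],[0,0,0,0],[0,0,0,0],[0,0,0,0],[0,0,-0.01,0],[0,0,-0.03,0],[0,0,-0.06,0]],
], jaw=85)

```text
time: 7.3
tool_pos: [0.5751, 0.2454, 0.0852]
tcp_rot: [-0.084, 0.997, -0.001, -0.001]
force: [1.2, 0.2, -0.7]
finger_gap: 0.0724
finger_force: 0.0
```

```bash
python3 g.py .567 -.015 .14
```

```text
[ 0.0515 -0.2555 -0.0544 -0.0019] [0.5751 0.2454 0.0852] 99.6
```

>>> carry_out([
  [[0,0,-0.03,0],[0.005,-0.03,-0.055,0],[0.014,-0.07,-0.055,0],[0.022,-0.11,-0.055,0],[0.03,-0.15,-0.055,0],[0.038,-0.19,-0.055,0],[0.046,-0.23,-0.055,0],[0.0515,-0.2555,-0.055,0]],
])

```text
time: 8.1
tool_pos: [0.5678, -0.0186, 0.1413]
tcp_rot: [-0.082, 0.997, -0.001, 0.0]
force: [-0.5, -0.8, -0.7]
finger_gap: 0.0723
finger_force: 0.0
```

```bash
python3 g.py .567 -.015 .051
```

```text
[ 0.0002  0.0039  0.0903 -0.0055] [ 0.5678 -0.0186  0.1413] 99.4
```

>>> carry_out([
  [[0,0.001,0.015,0],[0,0.001,0.035,0],[0,0.001,0.055,0],[0,0.001,0.075,0],[0,0.001,0.09,0],[0,0.001,0.09,0],[0,0.001,0.09,0],[0,0.001,0.09,0]],
])

```text
time: 8.9
tool_pos: [0.5687, -0.0136, 0.0514]
tcp_rot: [-0.084, 0.997, -0.0, 0.001]
force: [-0.5, 0.3, 0.5]
finger_gap: 0.0727
finger_force: 0.0
```

>>> carry_out([
  [[0,0,0,0],[0,0,0,0],[0,0,0,0],[0,0,0,0],[0,0,0,0],[0,0,0,0],[0,0,0,0],[0,0,0,0]],
], jaw=10)

```text
time: 9.7
tool_pos: [0.5682, -0.0139, 0.0509]
tcp_rot: [-0.083, 0.997, -0.0, 0.0]
force: [-0.2, -0.9, 6.0]
finger_gap: 0.0292
finger_force: 39.2
```

```bash
python3 g.py .497 .263 .15
```

```text
[ 0.0241  0.2848 -0.0992 -0.0023] [ 0.5682 -0.0139  0.0509] 99.6
```

>>> carry_out([
  [[0,0,-0.01,0],[0,0,-0.03,0],[0,0,-0.055,0],[0,0,-0.08,0],[0.001,0.02,-0.1,0],[0.005,0.06,-0.1,0],[0.0085,0.1,-0.1,0],[0.012,0.14,-0.1,0]],
])

```text
time: 10.5
tool_pos: [0.5316, 0.1238, 0.1506]
tcp_rot: [-0.083, 0.997, 0.0, -0.0]
force: [0.0, 0.3, -3.7]
finger_gap: 0.0289
finger_force: 40.1
```

>>> carry_out([
  [[0.0035,0.04,0,0],[0.007,0.08,0,0],[0.01,0.12,0,0],[0.012,0.145,0.015,0],[0.012,0.145,0.045,0],[0.012,0.145,0.075,0],[0.012,0.145,0.1,0],[0.012,0.145,0.115,0]],
])

```text
time: 11.3
tool_pos: [0.4951, 0.2628, 0.0334]
tcp_rot: [-0.084, 0.996, -0.001, -0.002]
force: [-0.6, 0.7, -3.0]
finger_gap: 0.0293
finger_force: 40.2
```

>>> carry_out([
  [[0,0,0.003,0],[0,0,0.006,0],[0,0,0.008,0],[0,0,0.0095,0],[0,0,0.0105,0],[0,0,0.0105,0],[0,0,0.0105,0],[0,0,0.0105,0]],
])

```text
time: 12.1
tool_pos: [0.4968, 0.2635, 0.025]
tcp_rot: [-0.084, 0.997, 0.0, 0.0]
force: [0.2, 0.0, -2.0]
finger_gap: 0.0292
finger_force: 40.2
```

```bash
python3 g.py .497 .263 .025
```

```text
[-0.0002 -0.0005 -0.     -0.002 ] [0.4968 0.2635 0.025 ] 99.6
```

>>> carry_out([
  [[0,0,0.0005,0],[0,0,0.0007,0],[0,0,0.0007,0],[0,0,0.0007,0],[0,0,0.0007,0],[0,0,0.0007,0],[0,0,0.0007,0],[0,0,0.0007,0]],
])

```text
time: 12.9
tool_pos: [0.4968, 0.2635, 0.0249]
tcp_rot: [-0.084, 0.997, 0.0, 0.0]
force: [-3.1, -1.2, 6.7]
finger_gap: 0.0291
finger_force: 40.9
```

>>> carry_out([
  [[0,0,0,0],[0,0,0,0],[0,0,0,0],[0,0,0,0],[0,0,0,0],[0,0,-0.01,0],[0,0,-0.03,0],[0,0,-0.06,0]],
], jaw=85)

```text
time: 13.7
tool_pos: [0.4956, 0.2628, 0.0842]
tcp_rot: [-0.084, 0.996, -0.001, -0.001]
force: [0.6, 1.1, 0.5]
finger_gap: 0.0725
finger_force: 0.0
```

```bash
python3 g.py .503 -.026 .14
```

```text
[ 0.041  -0.2861 -0.0554 -0.0019] [0.4956 0.2628 0.0842] 99.6
```

>>> carry_out([
  [[0,-0.01,-0.03,0],[0.005,-0.05,-0.055,0],[0.012,-0.09,-0.055,0],[0.019,-0.135,-0.055,0],[0.026,-0.18,-0.055,0],[0.032,-0.22,-0.055,0],[0.038,-0.26,-0.055,0],[0.041,-0.284,-0.055,0]],
])

```text
time: 14.5
tool_pos: [0.5033, -0.0273, 0.14]
tcp_rot: [-0.082, 0.997, -0.001, 0.0]
force: [0.1, 0.9, 0.4]
finger_gap: 0.0723
finger_force: 0.0
```

>>> carry_out([
  [[0,0,0,0],[0,0,0.02,0],[0,0,0.04,0],[0,0,0.06,0],[0,0,0.07,0],[0,0,0.07,0],[0,0,0.07,0],[0,0,0.07,0]],
])

```text
time: 15.3
tool_pos: [0.5043, -0.0233, 0.0701]
tcp_rot: [-0.084, 0.996, -0.0, 0.001]
force: [-0.4, -0.6, 0.0]
finger_gap: 0.0726
finger_force: 0.0
```

```bash
python3 g.py .503 -.026 .051
```

```text
[ 0.0018 -0.0025  0.0191 -0.0018] [ 0.5043 -0.0233  0.0701] 99.6
```

>>> carry_out([
  [[0.001,-0.001,0.005,0],[0.001,-0.002,0.01,0],[0.0015,-0.002,0.015,0],[0.0015,-0.002,0.019,0],[0.0015,-0.002,0.019,0],[0.0015,-0.002,0.019,0],[0.0015,-0.002,0.019,0],[0.0015,-0.002,0.019,0]],
])

```text
time: 16.1
tool_pos: [0.5025, -0.0257, 0.0503]
tcp_rot: [-0.084, 0.997, -0.0, 0.0]
force: [0.5, -0.0, 0.6]
finger_gap: 0.0725
finger_force: 0.0
```

>>> carry_out([
  [[0,0,0,0],[0,0,0,0],[0,0,0,0],[0,0,0,0],[0,0,0,0],[0,0,0,0],[0,0,0,0],[0,0,0,0]],
], jaw=10)

```text
time: 16.9
tool_pos: [0.5026, -0.0259, 0.0503]
tcp_rot: [-0.083, 0.997, -0.0, 0.0]
force: [-0.2, -0.8, 5.7]
finger_gap: 0.0254
finger_force: 39.1
```

```bash
python3 g.py .6527 -.0015 .051
python3 - <<'E'
from h import *
for n in('top','scene'):grab(n)
import meas
box=(.4,.95,-.35,.45)
meas.blobs('top',.085,.108,box);meas.blobs('scene',.085,.108,box); meas.blobs('scene',.06,.08,box)
p=load('scene')[0];cv2.imwrite('pics/s1.png',cv2.resize(p[170:360,150:400],(800,608))[:600])
E
```

```text
[-0.1521 -0.0009 -0.0006 -0.0022] [ 0.5026 -0.0259  0.0503] 99.6
top [98.4 74.7] 52 med [0.819  0.3598 0.0983] rect [820.8 360.3] [19.1 19.6] 83.1
scene [250.1 205.8] 161 med [ 0.5091 -0.0175  0.1007] rect [501.9 -23.6] [25.5 88.6] 9.4
scene [ 73.5 194.8] 277 med [ 0.8349 -0.2995  0.0678] rect [ 829.2 -322.1] [ 54.1 120.6] 89.3
scene [250.3 213.8] 79 med [ 0.5096 -0.0151  0.07  ] rect [508.2 -21.4] [13.4 52.1] 20.0
scene [335.1 307.7] 204 med [0.496  0.2654 0.0742] rect [493.9 264.7] [28.9 28.1] 8.1
scene [298.7 323. ] 238 med [0.5751 0.248  0.0743] rect [573.6 247.1] [28.3 27.8] 9.4
```

View pics/s1.png

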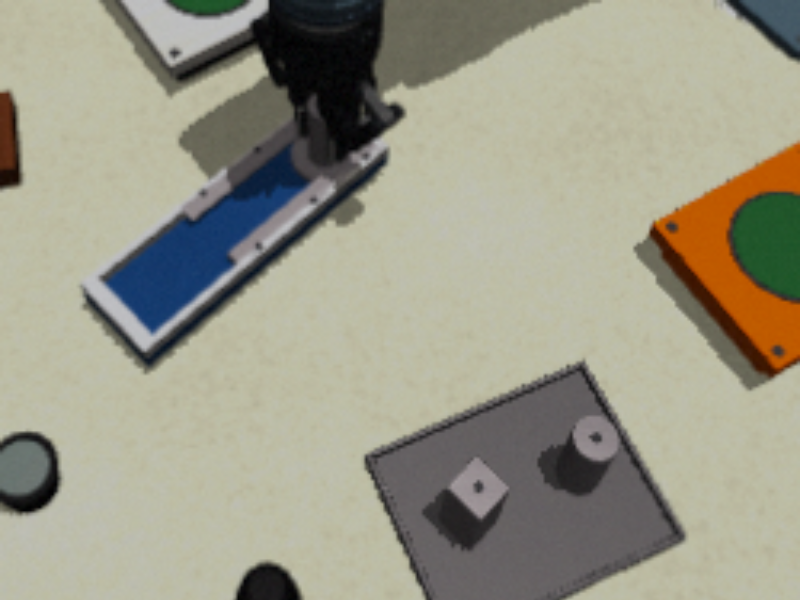

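The pins stand upright on the tray, square at crop (477,490) and round at (594,438). The bush is gripped at (325,150) in the track. Next, slide it with a 1.5 mm lift inside the play.

>>> carry_out([
  [[0,0,-0.001,0],[-0.003,0,-0.0015,0],[-0.015,0,-0.0015,0],[-0.03,0,-0.0015,0],[-0.045,0,-0.0015,0],[-0.06,0,-0.0015,0],[-0.07,0,-0.0015,0],[-0.078,-0.001,-0.0015,0]],
])

```text
time: 17.8
tool_pos: [0.5803, -0.0131, 0.0513]
tcp_rot: [-0.084, 0.996, 0.0, -0.0]
force: [-0.4, -0.7, -3.8]
finger_gap: 0.025
finger_force: 39.4
```

```bash
python3 g.py .6527 -.0015 .0518
```

```text
[-0.0733 -0.0007 -0.0005 -0.0014] [ 0.5803 -0.0131  0.0513] 99.6
```

>>> carry_out([
  [[-0.01,0,0,0],[-0.025,0,0,0],[-0.04,0,0,0],[-0.055,0,0,0],[-0.066,0,0,0],[-0.073,0,0,0],[-0.074,0,0,0],[-0.074,0,0,0]],
])

```text
time: 18.6
tool_pos: [0.6519, -0.0015, 0.0513]
tcp_rot: [-0.083, 0.997, -0.0, -0.0]
force: [-1.1, -0.6, -3.6]
finger_gap: 0.0251
finger_force: 39.4
```

```bash
python3 g.py .6527 -.0015 .0518;python3 - <<'E'
from h import *
print(status.observe()['force'])
p,d=grab('top');cv2.imwrite('pics/t2.png',cv2.resize(p[90:220,170:320],(690,598),interpolation=cv2.INTER_CUBIC))
E
```

```text
[-0.0008 -0.0001 -0.0005 -0.0022] [ 0.6519 -0.0015  0.0513] 99.6
[-1.05619465 -0.56065609 -3.63808232]
```

View pics/t2.png

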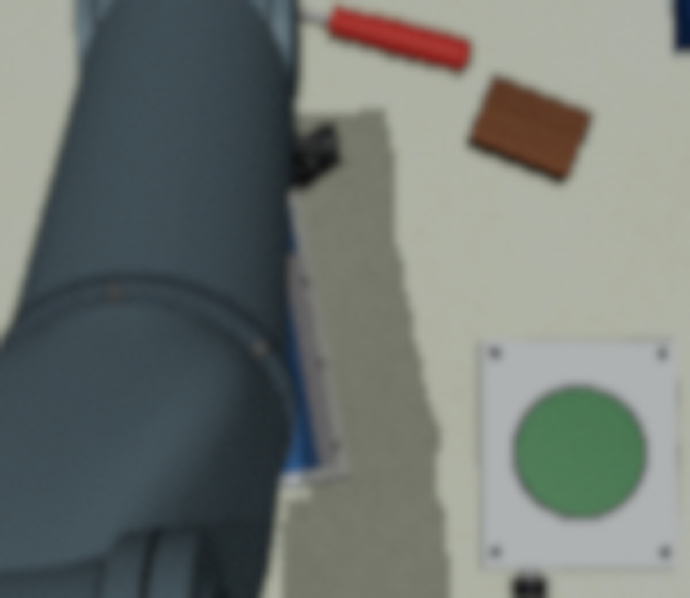

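The arm hides the bush in the top view, but the hanging weight is steady with no side force, and the bush is at the exit. Lift it.

>>> carry_out([
  [[0,0,-0.005,0],[0,0,-0.015,0],[0,0,-0.03,0],[0,0,-0.05,0],[0,0,-0.07,0],[0,0,-0.09,0],[0,0,-0.105,0],[0,0,-0.11,0]],
])

```text
time: 19.45
tool_pos: [0.6537, -0.0014, 0.1645]
tcp_rot: [-0.083, 0.997, -0.0, 0.002]
force: [-0.4, 1.1, -3.7]
finger_gap: 0.0248
finger_force: 39.5
```

```bash
python3 g.py .4872 -.2195 .15
```

```text
[ 0.2005 -0.1873  0.0138 -0.0021] [ 0.6537 -0.0014  0.1645] 99.6
```

>>> carry_out([
  [[0.015,-0.014,0,0],[0.045,-0.042,0,0],[0.075,-0.07,0,0],[0.105,-0.098,0,0],[0.135,-0.126,0,0],[0.165,-0.154,0,0],[0.19,-0.177,0,0],[0.2,-0.187,0.005,0]],
])

```text
time: 20.25
tool_pos: [0.4836, -0.2228, 0.1569]
tcp_rot: [-0.081, 0.997, -0.001, -0.001]
force: [-0.3, -0.6, -2.9]
finger_gap: 0.0251
finger_force: 39.7
```

>>> carry_out([
  [[0,0,0.01,0],[0,0,0.03,0],[0,0,0.05,0],[0,0,0.065,0],[0,0,0.075,0],[0,0,0.08,0],[0,0,0.08,0],[0,0,0.08,0]],
])

```text
time: 21.05
tool_pos: [0.487, -0.2189, 0.077]
tcp_rot: [-0.084, 0.996, -0.0, 0.0]
force: [-0.6, -0.9, -3.7]
finger_gap: 0.0253
finger_force: 39.7
```

```bash
python3 g.py .4872 -.2195 .0663;python3 - <<'E'
from h import *
for n in('top','scene'):
    p,d=grab(n);X=load(n)[2];h=cv2.cvtColor(p,cv2.COLOR_BGR2HSV)
    g=(h[...,0]>45)&(h[...,0]<80)&(h[...,1]>90)&(d>0)&(abs(X[...,0]-.487)<.07)&(abs(X[...,1]+.22)<.07)
    q=(X[g][:,:2]*1000).astype(np.float32);print(n,len(q),np.median(X[g],0),cv2.minEnclosingCircle(q))
cv2.imwrite('pics/s3.png',cv2.resize(p[90:240,130:330],(800,600),interpolation=cv2.INTER_CUBIC))
E
```

```text
[-0.0001 -0.0006  0.0107 -0.0017] [ 0.487  -0.2189  0.077 ] 99.6
top 41 [ 0.47224569 -0.19516929  0.04746047] ((485.6409912109375, -203.27090454101562), 31.904457092285156)
scene 394 [ 0.49680825 -0.20224402  0.0466888 ] ((493.74249267578125, -200.4907989501953), 64.12269592285156)
```

View pics/s3.png

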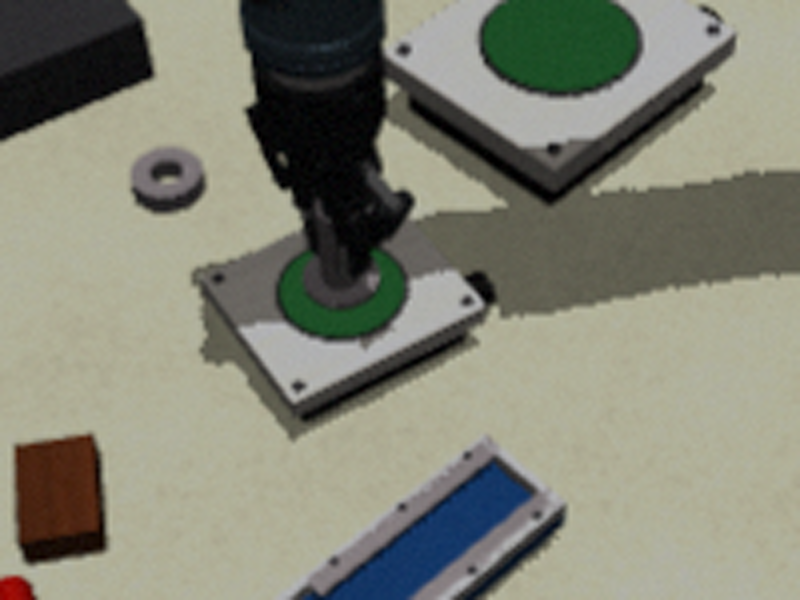

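The bush hangs over the small white stage's disc at crop (342,285), roughly 1 cm above it and centred. Lower and release.

>>> carry_out([
  [[0,0,0.003,0],[0,0,0.006,0],[0,0,0.008,0],[0,0,0.0095,0],[0,0,0.0105,0],[0,0,0.011,0],[0,0,0.011,0],[0,0,0.011,0]],
])

```text
time: 21.95
tool_pos: [0.4862, -0.219, 0.0663]
tcp_rot: [-0.084, 0.997, 0.0, -0.0]
force: [-2.8, 1.5, 7.8]
finger_gap: 0.0247
finger_force: 40.7
```

Contact (+7.8 N). Release.

>>> carry_out([
  [[0,0,0,0],[0,0,0,0],[0,0,0,0],[0,0,0,0],[0,0,0,0],[0,0,-0.01,0],[0,0,-0.03,0],[0,0,-0.06,0]],
], jaw=85)

```text
time: 22.75
tool_pos: [0.4853, -0.2186, 0.1257]
tcp_rot: [-0.084, 0.997, 0.001, -0.001]
force: [0.8, 0.2, 0.8]
finger_gap: 0.0724
finger_force: 0.0
```

>>> carry_out([
  [[0,0,-0.02,0],[0,0.02,-0.04,0],[0,0.06,-0.04,0],[0,0.1,-0.04,0],[0,0.145,-0.04,0],[0,0.19,-0.04,0],[0,0.235,-0.04,0],[0,0.28,-0.04,0]],
])

```text
time: 23.55
tool_pos: [0.4394, 0.0587, 0.1665]
tcp_rot: [-0.083, 0.997, 0.0, 0.001]
force: [1.9, 0.7, -0.5]
finger_gap: 0.0726
finger_force: 0.0
```

```bash
python3 g.py .4968 .2635 .09;python3 - <<'E'
from h import *
import meas
for n in('top','scene'):
    p,d=grab(n);meas.blobs(n,.105,.125,(.4,.58,-.3,-.15));meas.blobs(n,.038,.053,(.4,.6,-.33,-.1),200)
cv2.imwrite('pics/s4.png',cv2.resize(p[90:240,130:330],(600,450),interpolation=cv2.INTER_CUBIC))
E
```

```text
[-0.0905  0.1925  0.0766 -0.0024] [0.4394 0.0587 0.1665] 99.6
top [298.  185.1] 68 med [ 0.4885 -0.2163  0.116 ] rect [ 488.9 -216.7] [23.1 22.9] 87.8
top [295.  187.9] 2032 med [ 0.4856 -0.2175  0.0444] rect [ 489.7 -220.6] [130.6 148.5] 89.5
scene [214.  146.2] 91 med [ 0.4857 -0.2122  0.1152] rect [ 484.9 -215.1] [25.7 25.6] 6.4
scene [215.2 165.4] 1883 med [ 0.4962 -0.2051  0.0444] rect [ 484.2 -218.8] [133. 151.] 89.9
```

View pics/s4.png

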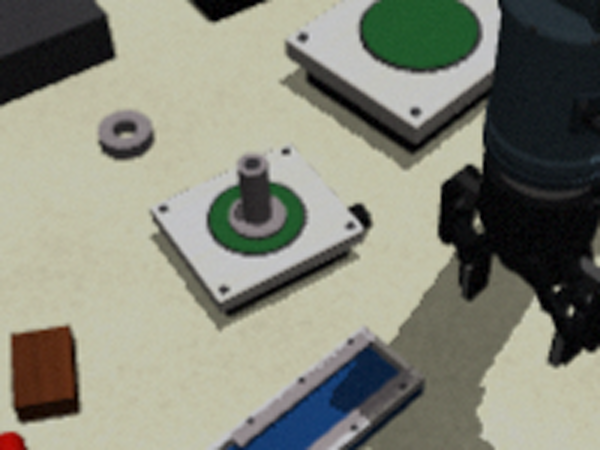

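The bush stands upright on the glass, crop (257,200), centred to about 3 mm. The bystanders are untouched. Next, fetch the round pin.

>>> carry_out([
  [[-0.015,0.032,0,0],[-0.035,0.075,0.01,0],[-0.055,0.115,0.02,0],[-0.073,0.155,0.03,0],[-0.086,0.183,0.035,0],[-0.0905,0.192,0.04,0],[-0.0905,0.192,0.05,0],[-0.0905,0.192,0.06,0]],
])

```text
time: 24.45
tool_pos: [0.4971, 0.2592, 0.1051]
tcp_rot: [-0.083, 0.997, -0.001, -0.0]
force: [-0.4, -0.3, 0.1]
finger_gap: 0.0723
finger_force: 0.0
```

```bash
python3 g.py .4968 .2635 .025
```

```text
[-0.0004  0.0044  0.0801 -0.0038] [0.4971 0.2592 0.1051] 99.5
```

>>> carry_out([
  [[0,0.002,0.015,0],[0,0.003,0.035,0],[0,0.003,0.055,0],[0,0.003,0.072,0],[0,0.003,0.08,0],[0,0.003,0.08,0],[0,0.003,0.08,0],[0,0.003,0.08,0]],
])

```text
time: 25.25
tool_pos: [0.4971, 0.2645, 0.0264]
tcp_rot: [-0.083, 0.997, 0.0, 0.001]
force: [-0.2, 0.7, -0.1]
finger_gap: 0.0729
finger_force: 0.0
```

>>> carry_out([
  [[0,0,0,0],[0,0,0,0],[0,0,0,0],[0,0,0,0],[0,0,0,0],[0,0,0,0],[0,0,0,0],[0,0,0,0]],
], jaw=10)

```text
time: 26.05
tool_pos: [0.4967, 0.2644, 0.026]
tcp_rot: [-0.084, 0.997, 0.0, 0.0]
force: [-0.7, -1.4, 5.2]
finger_gap: 0.0289
finger_force: 39.2
```

>>> carry_out([
  [[0,0,-0.01,0],[0,0,-0.03,0],[0,0,-0.055,0],[0,0,-0.085,0],[0,0,-0.11,0],[0,0,-0.125,0],[0,0,-0.125,0],[0,0,-0.125,0]],
])

```text
time: 26.85
tool_pos: [0.496, 0.2641, 0.1502]
tcp_rot: [-0.084, 0.997, -0.0, -0.0]
force: [-1.0, 0.1, -2.9]
finger_gap: 0.029
finger_force: 39.9
```

```bash
python3 g.py .568 -.015 .15
```

```text
[-2.450e-02 -2.872e-01  2.000e-04 -1.900e-03] [0.496  0.2641 0.1502] 99.6
```

>>> carry_out([
  [[-0.003,-0.035,0,0],[-0.007,-0.08,0,0],[-0.011,-0.125,0,0],[-0.015,-0.17,0,0],[-0.019,-0.215,0,0],[-0.022,-0.255,0,0],[-0.024,-0.28,0,0],[-0.0245,-0.287,0,0]],
])

```text
time: 27.65
tool_pos: [0.5677, -0.0192, 0.149]
tcp_rot: [-0.081, 0.997, -0.001, -0.001]
force: [-0.4, -0.8, -3.2]
finger_gap: 0.0291
finger_force: 40.2
```

>>> carry_out([
  [[0,0,0.005,0],[0,0,0.015,0],[0,0,0.03,0],[0,0,0.045,0],[0,0,0.055,0],[0,0,0.06,0],[0,0,0.06,0],[0,0,0.06,0]],
])

```text
time: 28.45
tool_pos: [0.5687, -0.0144, 0.0909]
tcp_rot: [-0.084, 0.997, 0.0, 0.0]
force: [-0.1, -0.2, -2.6]
finger_gap: 0.029
finger_force: 40.2
```

```bash
python3 g.py .568 -.015 .052
```

```text
[ 0.0009 -0.0005  0.0389 -0.002 ] [ 0.5687 -0.0144  0.0909] 99.6
```

>>> carry_out([
  [[0.0005,-0.0005,0.005,0],[0.0005,-0.0005,0.012,0],[0.0005,-0.0005,0.019,0],[0.0005,-0.0005,0.024,0],[0.0005,-0.0005,0.029,0],[0.0005,-0.0005,0.033,0],[0.0005,-0.0005,0.036,0],[0.0005,-0.0005,0.037,0]],
])

```text
time: 29.25
tool_pos: [0.5679, -0.0151, 0.0533]
tcp_rot: [-0.084, 0.997, 0.0, -0.0]
force: [-0.8, -0.7, -2.9]
finger_gap: 0.029
finger_force: 40.2
```

>>> carry_out([
  [[0,0,0.001,0],[0,0,0.0015,0],[0,0,0.002,0],[0,0,0.002,0],[0,0,0.002,0],[0,0,0.002,0],[0,0,0.002,0],[0,0,0.002,0]],
])

```text
time: 30.05
tool_pos: [0.5682, -0.0151, 0.052]
tcp_rot: [-0.084, 0.997, -0.0, 0.0]
force: [-2.0, -0.4, 5.9]
finger_gap: 0.0288
finger_force: 40.7
```

Floor contact at the expected height. Release, lift and go to the square pin.

>>> carry_out([
  [[0,0,0,0],[0,0,0,0],[0,0,0,0],[0,0,0,0],[0,0,0,0],[0,0,-0.01,0],[0,0,-0.03,0],[0,0,-0.06,0]],
], jaw=85)

```text
time: 30.85
tool_pos: [0.5669, -0.0151, 0.1117]
tcp_rot: [-0.084, 0.997, 0.0, -0.001]
force: [0.2, -0.9, 0.0]
finger_gap: 0.0723
finger_force: 0.0
```

```bash
python3 g.py .5763 .246 .14
```

```text
[-0.0527  0.2559 -0.0284 -0.0019] [ 0.5669 -0.0151  0.1117] 99.6
```

>>> carry_out([
  [[0,0,-0.025,0],[-0.005,0.025,-0.035,0],[-0.014,0.068,-0.035,0],[-0.023,0.112,-0.035,0],[-0.032,0.156,-0.035,0],[-0.041,0.2,-0.035,0],[-0.049,0.24,-0.035,0],[-0.053,0.256,-0.03,0]],
])

```text
time: 31.65
tool_pos: [0.5771, 0.2524, 0.143]
tcp_rot: [-0.086, 0.996, 0.002, 0.001]
force: [0.8, -0.9, -0.4]
finger_gap: 0.0722
finger_force: 0.0
```

>>> carry_out([
  [[0,0,0.005,0],[0,0,0.02,0],[0,0,0.04,0],[0,0,0.055,0],[0,0,0.06,0],[0,0,0.06,0],[0,0,0.06,0],[0,0,0.06,0]],
])

```text
time: 32.45
tool_pos: [0.5784, 0.2462, 0.0825]
tcp_rot: [-0.083, 0.997, 0.0, 0.001]
force: [0.1, -0.5, 0.2]
finger_gap: 0.0728
finger_force: 0.0
```

```bash
python3 g.py .5763 .246 .026
```

```text
[ 0.0022  0.0001  0.0565 -0.0023] [0.5784 0.2462 0.0825] 99.6
```

>>> carry_out([
  [[0.001,0,0.01,0],[0.0015,0,0.025,0],[0.0015,0,0.04,0],[0.0015,0,0.052,0],[0.0015,0,0.0565,0],[0.0015,0,0.0565,0],[0.0015,0,0.0565,0],[0.0015,0,0.0565,0]],
])

```text
time: 33.25
tool_pos: [0.5767, 0.2461, 0.0257]
tcp_rot: [-0.083, 0.997, 0.0, 0.001]
force: [-0.3, 0.1, 0.1]
finger_gap: 0.0726
finger_force: 0.0
```

>>> carry_out([
  [[0,0,0,0],[0,0,0,0],[0,0,0,0],[0,0,0,0],[0,0,0,0],[0,0,0,0],[0,0,0,0],[0,0,0,0]],
], jaw=10)

```text
time: 34.05
tool_pos: [0.5764, 0.246, 0.0254]
tcp_rot: [-0.083, 0.997, 0.0, 0.0]
force: [-0.2, -1.4, 5.7]
finger_gap: 0.0276
finger_force: 40.3
```

>>> carry_out([
  [[0,0,-0.01,0],[0,0,-0.03,0],[0,0,-0.055,0],[0,0,-0.085,0],[0,0,-0.11,0],[0,0,-0.125,0],[0,0,-0.125,0],[0,0,-0.125,0]],
])

```text
time: 34.85
tool_pos: [0.5755, 0.2456, 0.1492]
tcp_rot: [-0.084, 0.997, -0.0, -0.001]
force: [-0.5, 0.1, -2.9]
finger_gap: 0.0276
finger_force: 39.6
```

```bash
python3 g.py .637 -.0042 .15
```

```text
[-0.0191 -0.2566 -0.0007 -0.0019] [0.5755 0.2456 0.1492] 99.6
```

>>> carry_out([
  [[-0.002,-0.03,0,0],[-0.005,-0.07,0,0],[-0.008,-0.11,0,0],[-0.011,-0.15,0,0],[-0.014,-0.19,0,0],[-0.017,-0.225,0,0],[-0.019,-0.25,0,0],[-0.019,-0.256,0,0]],
])

```text
time: 35.65
tool_pos: [0.6367, -0.0085, 0.148]
tcp_rot: [-0.081, 0.997, -0.001, -0.002]
force: [-0.3, -0.2, -2.9]
finger_gap: 0.0276
finger_force: 40.0
```

>>> carry_out([
  [[0,0,0.005,0],[0,0,0.015,0],[0,0,0.03,0],[0,0,0.045,0],[0,0,0.055,0],[0,0,0.06,0],[0,0,0.06,0],[0,0,0.06,0]],
])

```text
time: 36.45
tool_pos: [0.6379, -0.0034, 0.0904]
tcp_rot: [-0.083, 0.997, -0.0, 0.0]
force: [0.6, -0.1, -2.1]
finger_gap: 0.0276
finger_force: 40.0
```

```bash
python3 g.py .637 -.0042 .0515
```

```text
[ 0.001  -0.0007  0.0389 -0.0021] [ 0.6379 -0.0034  0.0904] 99.6
```

>>> carry_out([
  [[0.0005,-0.0005,0.005,0],[0.0005,-0.0005,0.012,0],[0.0005,-0.0005,0.019,0],[0.0005,-0.0005,0.024,0],[0.0005,-0.0005,0.029,0],[0.0005,-0.0005,0.033,0],[0.0005,-0.0005,0.036,0],[0.0005,-0.0005,0.037,0]],
])

```text
time: 37.25
tool_pos: [0.6369, -0.004, 0.0527]
tcp_rot: [-0.084, 0.997, -0.0, -0.0]
force: [-0.0, -0.1, -2.3]
finger_gap: 0.0279
finger_force: 40.0
```

>>> carry_out([
  [[0,0,0.001,0],[0,0,0.0015,0],[0,0,0.002,0],[0,0,0.002,0],[0,0,0.002,0],[0,0,0.002,0],[0,0,0.002,0],[0,0,0.002,0]],
])

```text
time: 38.05
tool_pos: [0.6373, -0.0039, 0.0514]
tcp_rot: [-0.084, 0.997, -0.0, 0.0]
force: [-1.5, 0.2, 3.5]
finger_gap: 0.0274
finger_force: 40.4
```

>>> carry_out([
  [[0,0,0,0],[0,0,0,0],[0,0,0,0],[0,0,0,0],[0,0,0,0],[0,0,-0.01,0],[0,0,-0.03,0],[0,0,-0.06,0]],
], jaw=85)

```text
time: 38.85
tool_pos: [0.6359, -0.004, 0.111]
tcp_rot: [-0.084, 0.997, 0.0, -0.001]
force: [1.1, 0.4, 0.3]
finger_gap: 0.0728
finger_force: 0.0
```

>>> carry_out([
  [[0,0,-0.03,0],[0,0.02,-0.07,0],[0,0.06,-0.09,0],[0,0.1,-0.09,0],[0,0.145,-0.09,0],[0,0.19,-0.09,0],[0.01,0.235,-0.09,0],[0.02,0.28,-0.09,0]],
])

```text
time: 39.65
tool_pos: [0.5702, 0.2705, 0.202]
tcp_rot: [-0.083, 0.997, 0.0, 0.001]
force: [-0.4, 0.0, -0.4]
finger_gap: 0.0725
finger_force: 0.0
```

Run:
```python
from h import *
import meas
for n in('top','scene'):
    p,d=grab(n);meas.blobs(n,.085,.125,(.45,.68,-.3,.05))
cv2.imwrite('pics/s5.png',cv2.resize(p,(800,600),interpolation=cv2.INTER_CUBIC))
```

```text
top [221.9 134.8] 101 med [ 0.6363 -0.0032  0.0994] rect [638.3  -2.7] [27.8 27.6] 10.5
top [225.8 158.5] 89 med [ 0.5674 -0.0149  0.0995] rect [568.4 -14.1] [28.4 26.8] 40.0
top [297.5 185.5] 79 med [ 0.4879 -0.216   0.1155] rect [ 488.1 -216.6] [22.9 24.6] 88.1
scene [214.2 148.7] 143 med [ 0.4874 -0.2091  0.1105] rect [ 484.8 -214.8] [26.5 25.3] 78.5
scene [230.6 220.9] 157 med [ 0.5666 -0.0097  0.0994] rect [565.3 -12.6] [27.7 28.8] 4.1
scene [206.5 239.9] 198 med [0.6359 0.0019 0.0994] rect [634.7  -1.1] [26.9 28.8] 10.1
```

View pics/s5.png

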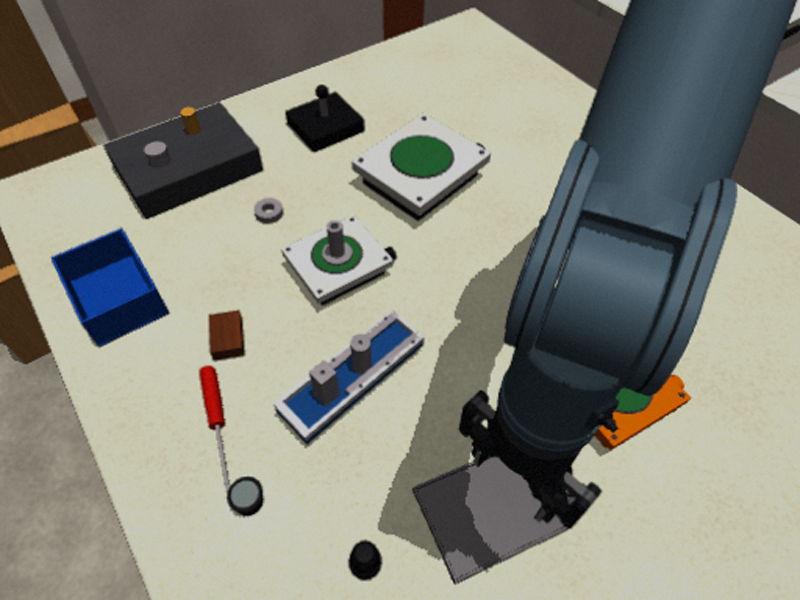

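Square pin at (323,383) and round pin at (360,353) stand upright in the track within 3 mm of their starts. The bush stands on the disc at (336,245), the bystanders are unmoved and the arm is clear.

```bash
python3 -c "
from bench import close_job;print(close_job())"
```

```text
the job is handed in; nothing more can be done
None
```

The job is done and handed in: the bush stands on the small white stage's glass about 4 mm off centre, both pins are back upright in the track within about 3 mm of where they started, and the ring gauge, objective and case look undisturbed in the last picture; it took about 40 s of robot time.

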